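Clip the bit holder to the tool case

TASK

Clip the bit holder with the sprung gate onto the front leg of the steel loop in the tool case's lid: push its hook against the leg until the gate snaps shut behind it. Then tug it back gently so that the loop is drawn about a centimetre and a half towards the case's front for a moment, to prove that it holds, and leave the holder lying flat on the lid, still clipped. Push and pull gently, within 20 N and without running the loop hard against its end stops, and leave the other things where they are.

Things in the scene. Friction and masses are not known exactly. Their poses are not given: they have to be found in the camera images.
- clip: Bit holder with snap hook, lying flat, 137 mm long, 140 g. Origin: underside, under the middle of the handle; x from handle to hook mouth, y left, z up. Black handle: x -35..35 mm, 20 wide (y), 22 high: grip it here from above. Aluminium hook, 12 high, 48 wide: spine x 35..43, arms with inner faces at y +-16, noses x 88..102 leaving a 16 mm mouth at y = 0, shut by a steel gate.
- seat (a point): point on the clip at x = 47, y = 0, z = 10 mm: where the loop's 8 mm leg is when it lies right back against the spine. The gate falls shut behind the leg once the leg's centre is less than about 58 mm along x; a leg caught inside bears on the shut gate from within at x = 78.5 mm.
- mouth (a point): point on the clip at x = 102, y = 0, z = 6 mm: front of the mouth, level with the rounded fronts of the noses
- gatearm (a joint): angle of the clip's sprung gate (rad): 0 shut, grows to 1.4 as it is pushed inwards; a light spring shuts it. Gate 5 mm thick, 24 mm long, pivot at clip x = 85, y = -11 mm, tip at y = 13, outer face at x = 87.5; swings only inwards. The gate takes about 6 to 13 N on the leg to push through.
- case: closed hard tool case, fixed, 300 (x) x 260 (y) x 100 mm high, with a flat grey lid on top. Origin: centre of its underside; x points away from its front. A carry handle (bar along y, 30 mm high) stands on the lid at x = 125 mm.
- loop: steel tie-down loop in the lid: upside-down U of 8 mm round rod, legs upright and 68 mm apart along the case's x, 48 mm high above the lid. Origin: the front leg's axis at the height of the lid's top; x along the case's x, z up. It runs in a slot along the case's x.
- leg (a point): point on the axis of the loop's front leg (the one nearer the case's front, to be clipped), 10 mm above the lid
- anchor (a joint): displacement of the sprung loop along its slot (m): 0 at rest, positive when pushed away from the case's front (hard stop at 0.055), negative when drawn towards the front (hard stop at -0.025); spring about 250 N/m, so the loop backs off some 25 to 45 mm before the gate gives, then returns into the hook (damped).
- openhook: look-alike of the bit holder with the same black handle, but a plain open hook: only one arm (on its +y side) and no gate; same size, origin under the middle of the handle, x from handle to hook
- screwdriver: screwdriver lying on the table, about 200 mm long
- wrench: open-ended wrench lying on the table, about 200 mm long
- taperoll: roll of grey tape lying flat, 84 mm across, 24 mm high
- tapemeasure: yellow tape measure standing on edge, 65 x 40 x 60 mm high
- spraycan: spray can, 60 mm across, 170 mm high
- socket: steel socket standing on the case lid behind and left of the loop, 22 mm across, 30 mm high
There are look-alikes about, which are no part of the job. Leave any green or purple look-alike of the clip alone.

How it is judged:
By the outcome, as a careful person would: the job done as asked, in the order asked, and still so for the second after the job is handed in, with the robot touching nothing.
It also fails if it takes over 72 s, if anything falls off the work surface, if the arm or the gripper's body presses on something with over 40 N, if the wrist force passes 120 N, or if a joint passes its speed limit or range.

ROBOT

A 7-joint arm with a two-finger parallel gripper is mounted at the origin on the work surface. World frame = base frame: x ahead of the robot, y to its left, z up, the work surface at z = 0. Lengths are in m, angles in rad, forces in N, time in s.
With the tool pointing down it reaches from about 0.4 to 0.85 m from the base axis. Payload 10.4 kg.
Tool frame: the origin (TCP) lies between the finger pads; the fingertips stand ahead of it and the grasp point (between the pads) lies 3 mm ahead of it (r.tips_ahead is the z of the fingertips in the tool frame, in m); z points along the fingers, y is the line along which they close (so a half turn about z gives the same grasp; the last joint's range is limited). The gripper opens to 87 mm and grips with 3 to 60 N. Pads are 19 mm wide; open, the fingers measure 117 mm over their backs; the gripper's body (75 mm by 190 mm) begins 51 mm behind the grasp point.
Start: joints at [1.219, 0.332, -0.065, 1.46, 0.022, 1.35, -0.088], TCP at [0.202, -0.592, 0.245] pointing down, gripper open.
Joint ranges: [-2.6, 2.6], [-0.5, 2.12], [-1.47, 1.34], [0.16, 2.42], [-1.27, 4.41], [0.06, 2.06], [-2.6, 2.6]. Speed limits (rad/s): [2.22, 2.22, 2.79, 2.79, 3.14, 3.14, 3.14].

INTERFACE

Orientations are given as a unit quaternion [x, y, z, w].
In Python, from bench import telemetry, camera, get_calibration, r gives the robot as it stands.
- The arm moves only by the tool drive_tool, never from a script. Its argument "series" is one flat list of numbers, 7 for each row, row after row: the turn, a rotation vector about the tool's x, y, z in units of 5 degrees (1.0 is 5 degrees), then the shift along the tool's x, y, z in units of 40 mm (1.0 is 40 mm), then the opening, from -1 (shut) to 1 (fully open). A call has 1 to 10 rows; each row is the pose to reach, as a shift and turn from the pose commanded when the call began, along the tool's axes at that moment; what a row does not reach only later rows make up. A row lasts 1/12 s, in which the tool goes at most 41.7 mm and 7.16 degrees, less where a joint would pass 70% of its speed; a pose out of reach is approached as far as the arm can. A call with a gripper value outside its range is refused whole. The fingers move at their own pace and stop on an object; "grip_force" is the grip in N (left out, the last holds). Time passes only in rows, so rows that repeat a pose let the fingers close. It gives the time, the measured TCP pose, the force, the opening and the grip force at its end, in the units of the state.
- telemetry.read_state(): the state, without advancing time (a new reading comes with each control period).
- camera(name): name is "scene" or "top" or "wrist"; returns the picture (384x512x3 uint8, red, green, blue); there is no depth.
- get_calibration(name): a dict with "fovy" (degrees; the focal length in pixels is half the picture's height over the tangent of half this angle, whatever the lens; pixels are square), "cx", "cy" (the principal point, pixels), "dist" ([k1, k2, p1, p2, k3] as OpenCV has them; the pictures are not rectified), "xyz" and "rotation" of the camera in the world. Camera axes: x right, y up, looking along -z (the intrinsics and any distortion apply to the point x, -y, -z); pixel columns grow to the right and rows downward; lengths in m; the calibration is good to about 2 mm. A picture is of the moment at which its call begins: read the wrist's pose just before it. get_calibration takes no time and is no camera call; for the wrist camera it gives the pose at the moment of the call.
- r.close_job(): hands the job in; it is judged then, once.
The state is a dict: "time": time; "joint_positions": joint angles; "joint_vel": joint speeds; "joint_torque": joint torques, N m; "ee_pos": TCP position; "eef_rot": TCP orientation; "ft_force": force on the tool from outside, world axes, zero at the start; "torque": the same for the moment, N m; "width": finger opening in m; "grip_force": force on a finger pad.
Only numpy, scipy, OpenCV 4.12 (cv2) and the standard library are available. Lean on these libraries where they do the work, as an engineer would, in place of code of your own. Each camera call takes 0.05 s, during which the arm holds its last target. There are 200 camera calls.

## Working session

There is one attempt and no reset: what is moved stays moved. The work goes in short steps, Python scripts to look and compute and a tool call to move; the robot and the scene stay as the last step left them, time stands still between calls to the robot, and variables do not carry over. Pictures are saved under pics/ and viewed, at most 13 in all, crops included, and the job is handed in when it is done.

Besides the shell and the picture viewer there is one more tool, called after "Call:" by a JSON object that holds its "name" and its "arguments", one argument or row to a line. drive_tool: Moves the arm, as the interface text tells. Its arguments: {"type":"object","properties":{"series":{"type":"array"},"grip_force":{"type":"number"}},"required":["series"]}

```bash
mkdir -p pics; ls
cat > h.py <<'E'
import numpy as np, cv2
from scipy.spatial.transform import Rotation as R
from bench import telemetry, camera, get_calibration, r
def K(c):
    f=192/np.tan(np.radians(c["fovy"])/2)
    return np.array([[f,0,c["cx"]],[0,f,c["cy"]],[0,0,1.]])
def rot(c):
    m=np.array(c["rotation"],float)
    return m if m.shape==(3,3) else R.from_quat(m).as_matrix()
def ray(c,px):
    p=cv2.undistortPoints(np.array(px,float).reshape(-1,1,2),K(c),np.array(c["dist"],float)).reshape(-1,2)
    d=np.c_[p[:,0],-p[:,1],-np.ones(len(p))]@rot(c).T
    return np.array(c["xyz"],float),d
def onplane(c,px,z):
    o,d=ray(c,px); return o+d*((z-o[2])/d[:,2:3])
def proj(c,P):
    q=(np.array(P,float).reshape(-1,3)-np.array(c["xyz"]))@rot(c)
    q=q*[1,-1,-1]
    return cv2.projectPoints(q,np.zeros(3),np.zeros(3),K(c),np.array(c["dist"],float))[0].reshape(-1,2)
def tri(c1,p1,c2,p2):
    o1,d1=ray(c1,p1);o2,d2=ray(c2,p2);d1=d1[0];d2=d2[0]
    s=np.linalg.lstsq(np.c_[d1,-d2],o2-o1,rcond=None)[0]
    a=o1+s[0]*d1;b=o2+s[1]*d2
    return (a+b)/2,np.linalg.norm(a-b)
def save(n,im,crop=None,scale=1):
    if crop: im=im[crop[1]:crop[3],crop[0]:crop[2]]
    cv2.imwrite(n,cv2.resize(im[:,:,::-1],None,fx=scale,fy=scale,interpolation=cv2.INTER_CUBIC))
E
python3 - <<'E'
from h import *
for n in("scene","top"):
    c=get_calibration(n); print(c)
    im=camera(n); np.save(n+".npy",im); save(f"pics/{n}0.png",im,scale=1.5)
s=telemetry.read_state();print(s, r.tips_ahead)
E
```

```text
pics
{'fovy': 45.90979371307898, 'cx': 250.84762262942817, 'cy': 191.52991860731433, 'dist': array([0.0105504, 0.       , 0.       , 0.       , 0.       ]), 'xyz': array([ 1.52052469, -0.72604448,  0.99309954]), 'rotation': array([0.40072965, 0.19923366, 0.37586447, 0.81144784])}
{'fovy': 55.84818040519407, 'cx': 252.18243296509814, 'cy': 187.8801189229239, 'dist': array([0.02648845, 0.        , 0.        , 0.        , 0.        ]), 'xyz': array([0.32857646, 0.03833879, 1.29862684]), 'rotation': array([-0.06544362,  0.07198835,  0.70655319, -0.70094037])}
{'time': 0.1, 'joint_positions': array([ 1.21938286,  0.33280793, -0.06468065,  1.46086997,  0.02159178,
        1.3499164 , -0.08851719]), 'joint_vel': array([-0.00103219, -0.00231109, -0.00135043, -0.00243753,  0.00040012,
       -0.00175612, -0.00106627]), 'joint_torque': array([ 8.08223867e-04, -6.24541140e+01,  2.43334437e-02, -3.90720713e+01,
       -6.15210878e-02,  3.64662276e-02,  4.19805622e-05]), 'ee_pos': array([ 0.20170713, -0.59120768,  0.24382787]), 'eef_rot': array([ 9.86516873e-01,  1.63658277e-01, -1.35760123e-04, -6.39086551e-04]), 'ft_force': array([-0.10138921,  0.17412375,  0.35414984]), 'torque': array([-0.02744089, -0.01095823, -0.07478377]), 'grip_force': 0.0, 'width': 0.08702273051927283} 0.022
```

View pics/scene0.png

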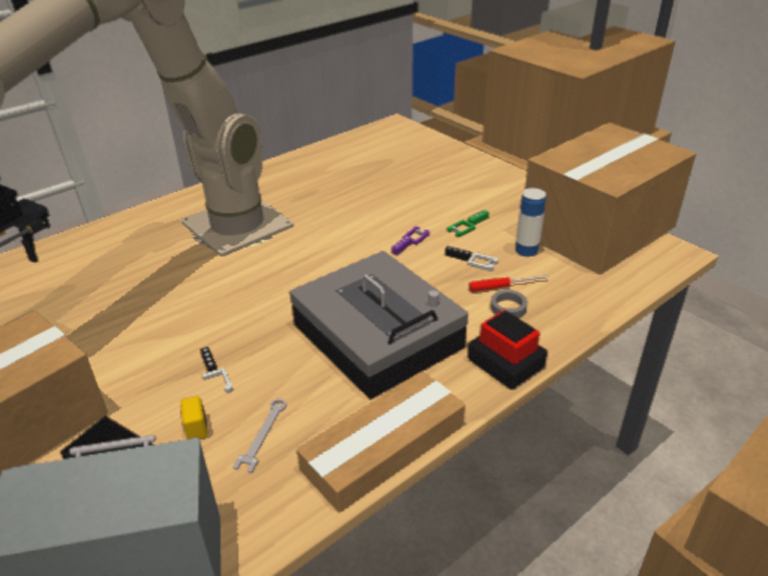

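View pics/top0.png

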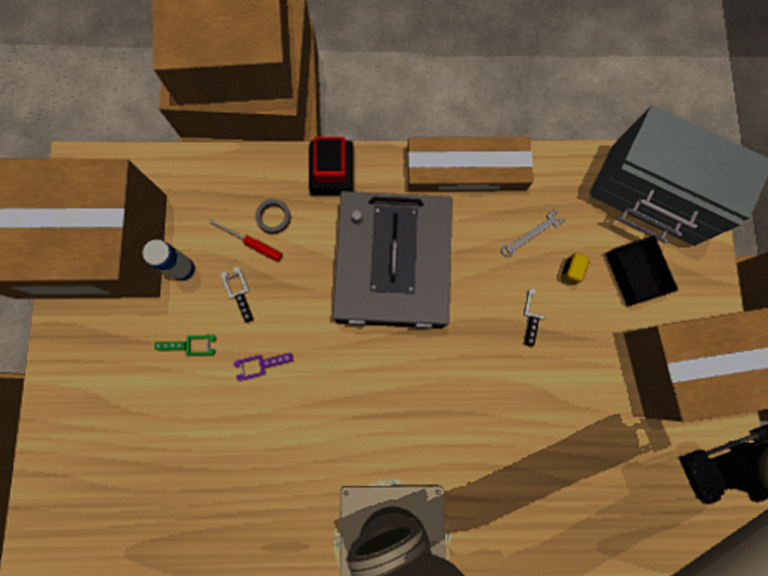

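Top view (1.5x pixels): four things could be taken for the clip. They are the black handle with a closed two-arm hook at (240,293), the black open hook with one arm at (531,318), the green one at (187,345) and the purple one at (263,366). By the description it is the one at (240,293). The loop is at about (394,262) on the lid. Next is a close crop to check the choice, plus the measurements.

Run:
```python
from h import *
im=np.load("top.npy"); c=get_calibration("top")
a=im[170:222,140:180]; b=im[125:222,215:307]
A=cv2.resize(a,None,fx=7,fy=7,interpolation=cv2.INTER_CUBIC);B=cv2.resize(b,None,fx=5,fy=5,interpolation=cv2.INTER_CUBIC)
C=np.zeros((490,760,3),np.uint8);C[:A.shape[0],:A.shape[1]]=A;C[:B.shape[0],290:290+B.shape[1]]=B
save("pics/crop1.png",C)
# handle
hsv=cv2.cvtColor(im,cv2.COLOR_RGB2HSV)
def blob(m,box):
    x0,y0,x1,y1=box; q=np.zeros_like(m);q[y0:y1,x0:x1]=m[y0:y1,x0:x1]
    n,l,s,ce=cv2.connectedComponentsWithStats(q); i=1+np.argmax(s[1:,4]);pts=np.argwhere(l==i)[:,::-1].astype(np.float32)
    return pts,s[i]
dark=(hsv[:,:,2]<70).astype(np.uint8); br=((hsv[:,:,2]>120)&(hsv[:,:,1]<60)).astype(np.uint8)
for nm,m,z in(("handle",dark,.022),("hook",br,.012)):
    p,s=blob(m,(140,170,180,222)); w=onplane(c,p,z)[:,:2]
    rr=cv2.minAreaRect((w*1000).astype(np.float32)); print(nm,s,w.mean(0),rr)
lid=((hsv[:,:,1]<60)&(hsv[:,:,2]>60)&(hsv[:,:,2]<140)).astype(np.uint8)
lid=cv2.morphologyEx(lid,cv2.MORPH_OPEN,np.ones((5,5)))
p,s=blob(lid,(200,120,320,225)); w=onplane(c,p,.1)[:,:2]; print("lid",s,w.mean(0),cv2.minAreaRect((w*1000).astype(np.float32)))
```

```text
handle [157 196  12  19  95] [0.52099721 0.34406714] ((520.9036254882812, 344.4140625), (69.5884017944336, 20.037303924560547), 22.558734893798828)
hook [147 178  19  21  93] [0.58426403 0.37187387] ((586.0650634765625, 373.08819580078125), (64.18431091308594, 47.983741760253906), 23.039283752441406)
lid [ 222  128   79   90 4420] [ 0.60339183 -0.00657591] ((620.5531005859375, -7.2615814208984375), (255.70730590820312, 304.0282897949219), 86.76383972167969)
```

View pics/crop1.png

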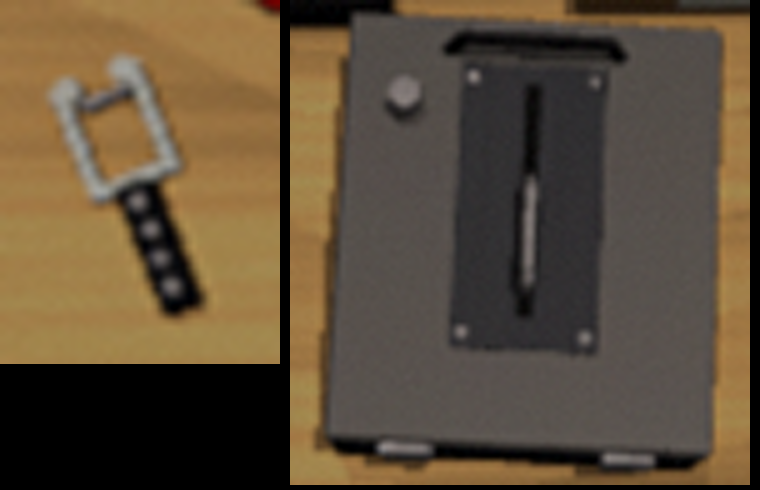

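Crop: left, the chosen clip has two arms, a steel gate across its mouth and a black handle, so the choice holds. Right, the lid shows the loop bar from about (530,175) to (525,290) in its slot, with the socket at (403,95). The handle measures 69.6 x 20 mm and the lid 304 x 256 mm, both as given.

```bash
cat >> h.py <<'E'
def goto(p,yaw,base=None):
    s=telemetry.read_state(); P=np.array(s["ee_pos"]);Q=R.from_quat(s["eef_rot"])
    if base is not None: P=np.array(base[0]);Q=base[1]
    T=R.from_euler("z",yaw,degrees=True)*R.from_quat([1,0,0,0])
    d=Q.inv()
    print("turn",np.round(np.degrees((d*T).as_rotvec())/5,3),"shift",np.round(d.apply(np.array(p)-P)/.04,3))
E
python3 - <<'E'
from h import *
c=get_calibration("wrist"); s=telemetry.read_state()
Q=R.from_quat(s["eef_rot"]); print(c["fovy"],c["dist"],"cam in tool",Q.inv().apply(np.array(c["xyz"])-s["ee_pos"]),(Q.inv().as_matrix()@rot(c)).round(3))
t=get_calibration("top")
print("can top",onplane(t,[[157/1.5,252/1.5]],.17),"bar",onplane(t,[[262.7,160],[262.2,183]],.144),"slot",onplane(t,[[264,142],[261.6,187]],.1))
goto([.40,-.26,.32],0)
E
```

```text
59.38918487045749 [-0.10033153  0.          0.          0.          0.        ] cam in tool [ 0.08467913  0.00043158 -0.1397723 ] [[ 0.     0.952  0.305]
 [ 1.    -0.001  0.001]
 [ 0.001  0.305 -0.952]]
can top [[0.61894688 0.49610807 0.17      ]] bar [[ 0.64968785 -0.00893448  0.144     ]
 [ 0.57216057 -0.00619224  0.144     ]] slot [[ 0.72629148 -0.01615165  0.1       ]
 [ 0.56766195 -0.00566874  0.1       ]]
turn [-1.500e-02  3.000e-03  3.768e+00] shift [ 7.365 -6.238 -1.897]
```

Call:
{"name": "drive_tool", "arguments": {
  "series": [0,0,1,1.5,-0.6,-1,1,0,0,2,3,-2,-1.9,1,0,0,3,4,-3,-1.9,1,0,0,3.77,5,-4,-1.9,1,0,0,3.77,6,-5,-1.9,1,0,0,3.77,7,-6,-1.9,1,0,0,3.77,7.37,-6.24,-1.9,1,0,0,3.77,7.37,-6.24,-1.9,1,0,0,3.77,7.37,-6.24,-1.9,1,0,0,3.77,7.37,-6.24,-1.9,1]
}}

```text
time: 0.93
ee_pos: [0.4019, -0.2559, 0.3209]
eef_rot: [1.0, 0.002, 0.0, -0.0]
ft_force: [0.3, 0.8, 0.3]
width: 0.087
grip_force: 0.0
```

Run:
```python
from h import *
s=telemetry.read_state();print(s["time"],s["ee_pos"],s["joint_positions"].round(2),s["ft_force"])
goto([.50,-.007,.32],0)
```

```text
0.9333 [ 0.40190796 -0.25594238  0.32086622] [ 0.81 -0.01 -0.33  1.7  -0.    1.46 -1.09] [0.26726073 0.81432151 0.30704421]
turn [-0.002 -0.007  0.042] shift [ 2.475 -6.215  0.024]
```

Call:
{"name": "drive_tool", "arguments": {
  "series": [0,0,0,0.3,-1,0,1,0,0,0,0.6,-2,0,1,0,0,0,0.8,-3,0,1,0,0,0,1,-4,0,1,0,0,0,1.2,-5,0,1,0,0,0,1.2,-6,0,1,0,0,0,1.2,-6.2,0,1,0,0,0,1.2,-6.2,0,1,0,0,0,1.2,-6.2,0,1,0,0,0,1.2,-6.2,0,1]
}}

```text
time: 1.77
ee_pos: [0.4482, -0.0137, 0.3203]
eef_rot: [1.0, -0.001, -0.0, 0.0]
ft_force: [0.0, -0.5, -0.1]
width: 0.087
grip_force: 0.0
```

Run:
```python
from h import *
s=telemetry.read_state();print(s["time"],s["ee_pos"],s["joint_vel"].round(2))
c=get_calibration("wrist"); im=camera("wrist"); np.save("w1.npy",im); import pickle; pickle.dump(c,open("w1.pkl","wb"))
save("pics/w1.png",im,scale=1.5)
goto([.521,.344,.2],23)
goto([.46,.300,.25],23)
```

```text
1.7667 [ 0.44816534 -0.01366392  0.3202969 ] [ 0.01  0.    0.   -0.   -0.   -0.   -0.  ]
turn [ 0.     0.006 -4.631] shift [ 1.797 -8.95   3.006]
turn [ 0.     0.006 -4.631] shift [ 0.274 -7.846  1.757]
```

View pics/w1.png

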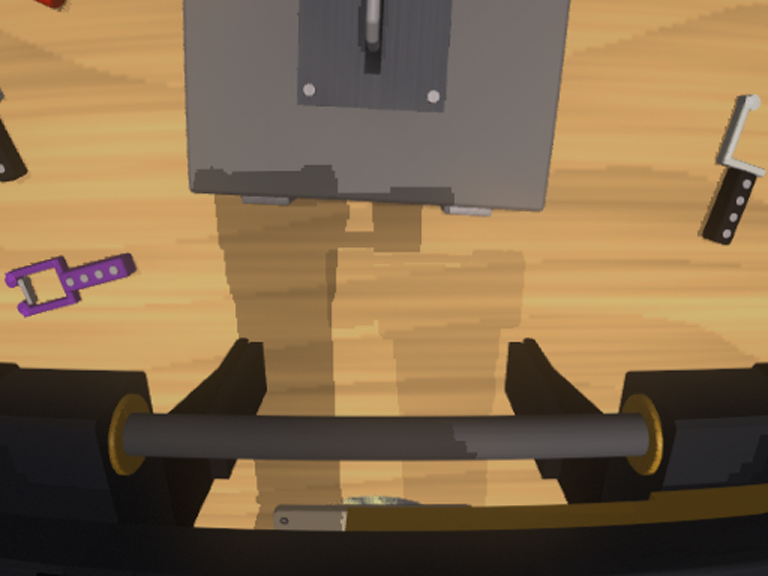

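The wrist view shows the loop's front leg with its foot at (372,50) in 1.5x pixels. The lid's front corners are at (190,191) and (544,210), and the plate's corners at (297,104) and (443,111).

Run:
```python
from h import *
import pickle
c=pickle.load(open("w1.pkl","rb")); im=np.load("w1.npy")
q=onplane(c,np.array([[372,50],[190,191],[544,210],[297,104],[443,111],[309,90],[433,97]])/1.5,.1); print(q.round(4))
for a,b in((1,2),(3,4),(5,6)):
    d=q[a]-q[b]; print("yaw",np.degrees(np.arctan2(-d[0],d[1])),np.linalg.norm(d))
# predicted handle
p=np.array([.521,.344,.2]); print(proj(c,[[.521,.344,.022]]))
```

```text
[[ 0.5784 -0.0054  0.1   ]
 [ 0.4853  0.1268  0.1   ]
 [ 0.4707 -0.1291  0.1   ]
 [ 0.5439  0.0461  0.1   ]
 [ 0.5389 -0.0536  0.1   ]
 [ 0.553   0.0375  0.1   ]
 [ 0.5481 -0.0466  0.1   ]]
yaw -3.252366170628725 0.25636521997136136
yaw -2.879952874529537 0.09989130013348857
yaw -3.3406314522905616 0.08429946693267203
[[-6.35573485 97.22473483]]
```

Call:
{"name": "drive_tool", "arguments": {
  "series": [0,0,-1,0,-1,0.2,1,0,0,-2,0.1,-2,0.4,1,0,0,-3,0.1,-3,0.6,1,0,0,-4,0.2,-4,0.9,1,0,0,-4.63,0.2,-5,1.3,1,0,0,-4.63,0.3,-6,1.7,1,0,0,-4.63,0.3,-7,1.75,1,0,0,-4.63,0.3,-7.85,1.75,1,0,0,-4.63,0.3,-7.85,1.75,1,0,0,-4.63,0.3,-7.85,1.75,1]
}}

```text
time: 2.65
ee_pos: [0.4601, 0.3029, 0.2497]
eef_rot: [0.979, 0.202, -0.001, -0.0]
ft_force: [-0.0, -0.0, -0.2]
width: 0.087
grip_force: 0.0
```

Run:
```python
from h import *
s=telemetry.read_state();print(s["time"],s["ee_pos"],s["joint_positions"].round(2),s["joint_vel"].round(2))
c=get_calibration("wrist"); im=camera("wrist"); np.save("w2.npy",im)
save("pics/w2.png",im,scale=1.5)
y=np.radians(23);ex=np.array([np.cos(y),np.sin(y),0]);print(proj(c,[np.array([.521,.344,.022])+ex*k for k in(-.035,0,.035)]))
hsv=cv2.cvtColor(im,cv2.COLOR_RGB2HSV)
u=proj(c,[[.521,.344,.022]])[0].astype(int)
m=((hsv[:,:,2]<75)).astype(np.uint8); m[300:]=0
m=cv2.morphologyEx(m,cv2.MORPH_CLOSE,np.ones((7,7)))
n,l,st,ce=cv2.connectedComponentsWithStats(m); 
for i in range(1,n):
    if st[i,4]>300: print(st[i],ce[i])
i=l[u[1],u[0]]
if i:
    w=onplane(c,np.argwhere(l==i)[:,::-1],.022)[:,:2]; print(i,w.mean(0),cv2.minAreaRect((w*1000).astype(np.float32)))
```

```text
2.65 [0.46010014 0.30288091 0.24971267] [ 0.1   0.28 -0.9   1.61  0.22  1.36 -2.  ] [ 0.05 -0.04  0.04  0.02 -0.    0.01  0.02]
[[243.96807629 124.91615439]
 [243.81343814  91.87780844]
 [243.68022615  57.40588356]]
[ 397    0  115  223 9303] [463.3821348  124.20359024]
[234  83  18  39 572] [241.98426573 105.20804196]
[ 53  88  65  46 354] [ 98.56497175 110.3700565 ]
[186 182 110  45 929] [232.46501615 204.67707212]
[    0   226   512    74 20264] [247.72142716 273.95953415]
2 [0.50732489 0.34038592] ((510.41839599609375, 341.21380615234375), (39.92808151245117, 18.38349723815918), 23.03591537475586)
```

View pics/w2.png

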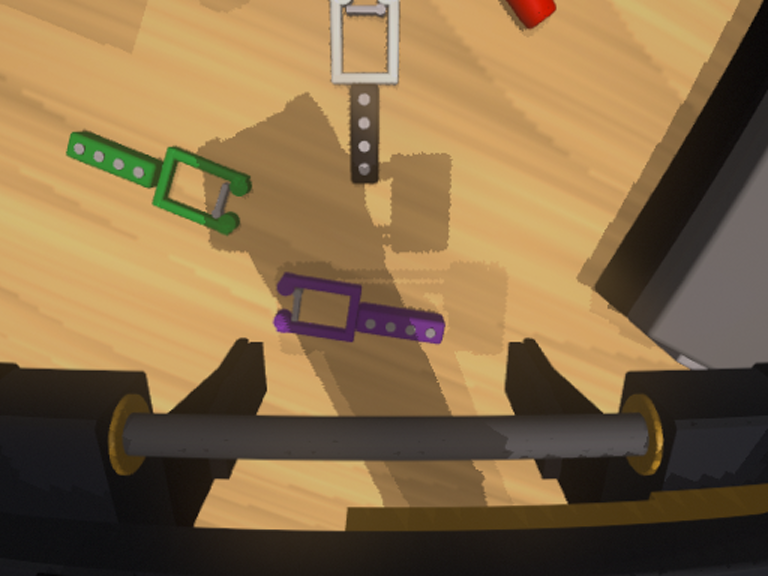

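The picture shows the clip straight ahead, handle from (365,85) to (365,183), hook and shut gate above it. This matches the predicted pixels to under 1 mm sideways and about 1-2 mm along. Green is at (160,185) and purple at (360,308), both clear.

Run:
```python
from h import *
goto([.521,.344,.0255],23)
```

```text
turn [-0.001  0.015  0.022] shift [ 1.811 -0.396  5.607]
```

Call:
{"name": "drive_tool", "arguments": {
  "series": [0,0,0,0.9,-0.2,0.5,1,0,0,0,1.8,-0.4,1,1,0,0,0,1.83,-0.4,2,1,0,0,0,1.83,-0.4,3,1,0,0,0,1.83,-0.4,4,1,0,0,0,1.83,-0.4,4.7,1,0,0,0,1.83,-0.4,5.2,1,0,0,0,1.83,-0.4,5.45,1,0,0,0,1.83,-0.4,5.6,1,0,0,0,1.83,-0.4,5.6,1]
}}

```text
time: 3.53
ee_pos: [0.5221, 0.3438, 0.0262]
eef_rot: [0.98, 0.2, -0.0, 0.0]
ft_force: [0.7, -0.4, -0.5]
width: 0.0873
grip_force: 0.0
```

Run:
```python
from h import *
goto([.521,.344,.0255],23)
```

```text
turn [0.01  0.006 0.005] shift [-0.024 -0.015  0.018]
```

Call:
{"name": "drive_tool", "arguments": {
  "series": [0,0,0,0,0,0,-1,0,0,0,0,0,0,-1,0,0,0,0,0,0,-1,0,0,0,0,0,0,-1,0,0,0,0,0,0,-1,0,0,0,0,0,0,-1,0,0,0,0,0,0,-1,0,0,0,0,0,0,-1,0,0,0,0,0,0,-1,0,0,0,0,0,0,-1],
  "grip_force": 45
}}

```text
time: 4.37
ee_pos: [0.5214, 0.3453, 0.0265]
eef_rot: [0.98, 0.201, -0.0, 0.0]
ft_force: [0.2, -1.0, 0.8]
width: 0.0283
grip_force: 0.0
```

Still closing; I'll wait a few more rows.

Call:
{"name": "drive_tool", "arguments": {
  "series": [0,0,0,0,0,0,-1,0,0,0,0,0,0,-1,0,0,0,0,0,0,-1,0,0,0,0,0,0,-1,0,0,0,0,0,0,-1,0,0,0,0,0,0,-1]
}}

```text
time: 4.87
ee_pos: [0.5213, 0.3454, 0.0265]
eef_rot: [0.98, 0.201, -0.0, 0.0]
ft_force: [0.3, 0.5, -0.4]
width: 0.0196
grip_force: 45.0
```

Call:
{"name": "drive_tool", "arguments": {
  "series": [0,0,0,0,0,-0.3,-1,0,0,0,0,0,-1,-1,0,0,0,0,0,-2,-1,0,0,0,0,0,-3,-1,0,0,0,0,0,-4,-1,0,0,0,0,0,-5,-1,0,0,0,0,0,-5,-1,0,0,0,0,0,-5,-1]
}}

```text
time: 5.53
ee_pos: [0.5219, 0.3463, 0.2298]
eef_rot: [0.98, 0.201, 0.002, -0.001]
ft_force: [0.0, -0.9, -1.5]
width: 0.0198
grip_force: 45.0
```

Run:
```python
from h import *
print(telemetry.read_state()["joint_positions"].round(2),telemetry.read_state()["width"])
goto([.43,.004,.225],-3.2)
```

```text
[-0.03  0.47 -0.86  1.45  0.36  1.38 -2.07] 0.019825192039400075
turn [-0.018 -0.053  5.269] shift [-5.477  6.964  0.09 ]
```

Call:
{"name": "drive_tool", "arguments": {
  "series": [0,0,0.5,-0.5,0.6,0,-1,0,0,1,-1.1,1.3,0,-1,0,0,1.7,-1.7,2.1,0,-1,0,0,2.4,-2.3,2.9,0,-1,0,0,3.1,-2.9,3.7,0,-1,0,0,3.8,-3.5,4.5,0,-1,0,0,4.5,-4.1,5.3,0,-1,0,0,5,-4.7,6.1,0.1,-1,0,-0.05,5.27,-5.2,6.7,0.1,-1,0,-0.05,5.27,-5.48,6.96,0.1,-1]
}}

```text
time: 6.37
ee_pos: [0.4272, -0.0013, 0.2213]
eef_rot: [0.999, -0.032, -0.004, 0.001]
ft_force: [0.5, -0.8, -1.1]
width: 0.0194
grip_force: 45.0
```

Run:
```python
from h import *
print(telemetry.read_state()["joint_positions"].round(2),telemetry.read_state()["ee_pos"])
goto([.43,.004,.150],-3.2)
```

```text
[ 0.6  -0.06 -0.67  1.94 -0.04  1.25 -1.69] [ 0.42715085 -0.00134686  0.22131235]
turn [ 0.026  0.08  -0.084] shift [ 0.075 -0.142  1.782]
```

Call:
{"name": "drive_tool", "arguments": {
  "series": [0,0,0,0,0,0.5,-1,0,0,0,0,0,1.2,-1,0,0,0,0,0,1.6,-1,0,0,0,0,0,1.8,-1,0,0,0,0,0,1.8,-1,0,0,0,0,0,1.8,-1,0,0,0,0,0,1.8,-1]
}}

```text
time: 6.95
ee_pos: [0.4294, 0.0033, 0.1514]
eef_rot: [1.0, -0.028, -0.002, 0.0]
ft_force: [0.0, -0.1, -1.9]
width: 0.0198
grip_force: 45.0
```

Run:
```python
from h import *
s=telemetry.read_state();print(s["ee_pos"],s["joint_vel"].round(2),R.from_quat(s["eef_rot"]).as_matrix().round(3))
c=get_calibration("wrist"); im=camera("wrist"); np.save("w3.npy",im); import pickle; pickle.dump((c,s),open("w3.pkl","wb"))
save("pics/w3.png",im,scale=1.5)
```

```text
[0.42943635 0.00329084 0.15141799] [ 0.   -0.01 -0.   -0.01  0.   -0.   -0.  ] [[ 0.998 -0.056 -0.003]
 [-0.056 -0.998 -0.001]
 [-0.003  0.001 -1.   ]]
```

View pics/w3.png

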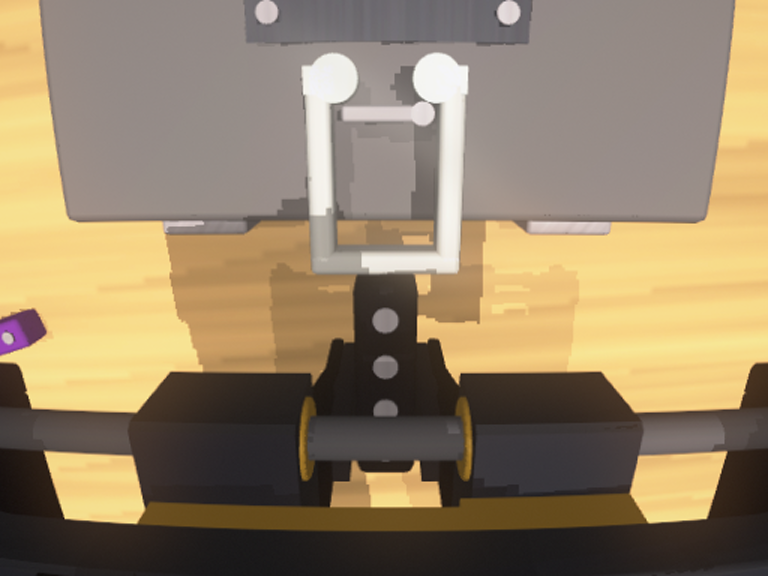

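The gripped clip is straight between the fingers. Nose centres are at (330,78) and (437,78), and the lid's screws at (266,12) and (508,12). I'll work out the mouth's offset from the loop's line.

Run:
```python
from h import *
import pickle
c,s=pickle.load(open("w3.pkl","rb"))
z=s["ee_pos"][2]-.0265+.012
n=onplane(c,np.array([[330,78],[437,78],[332,246],[437,246]])/1.5,z); print(n.round(4), np.linalg.norm(n[0]-n[1]))
d=n[0]-n[1]; print("clip yaw",np.degrees(np.arctan2(-d[0],d[1])), "mouth mid",(n[0]+n[1])/2)
m=(n[0]+n[1])/2-(n[2]+n[3])/2; print("clip yaw from axis",np.degrees(np.arctan2(m[1],m[0])),np.linalg.norm(m))
q=onplane(c,np.array([[266,12],[508,12],[68,218],[706,218]])/1.5,.1)
for i in(0,2):
    e=q[i]-q[i+1]; print("case yaw",np.degrees(np.arctan2(-e[0],e[1])),np.linalg.norm(e),(q[i]+q[i+1])/2)
y=np.radians(-3.2); u=np.array([np.cos(y),np.sin(y),0]); v=np.array([-u[1],u[0],0])
leg=np.array([.5824,-.0056,.1]); print("line offsets v: leg",leg@v,"screws",(q[0]+q[1])@v/2,"mouth",(n[0]+n[1])@v/2,"tcp",s["ee_pos"]@v,"along: leg",leg@u,"nose",(n[0]+n[1])@u/2,"tcp",s["ee_pos"]@u)
```

```text
[[ 0.5268  0.0135  0.1369]
 [ 0.5251 -0.0173  0.1369]
 [ 0.4769  0.0171  0.1369]
 [ 0.4751 -0.0159  0.1369]] 0.03084088679881366
clip yaw -3.188043542795062 mouth mid [ 0.52591596 -0.00188513  0.13691799]
clip yaw from axis -2.858242621411345 0.04997388623238903
case yaw -3.14662824887699 0.08468762238744956 [ 0.55124561 -0.0044433   0.1       ]
case yaw -3.1699568677678682 0.2549561433540808 [ 0.47881389 -0.00061094  0.1       ]
line offsets v: leg 0.026919176228599507 screws 0.02633498560345425 mouth 0.02747522792324061 tcp 0.027257491716821267 along: leg 0.5818045014875475 nose 0.5252011670443824 tcp 0.42858305795537116
```

Call:
{"name": "drive_tool", "arguments": {
  "series": [0,0,0,0,0.02,0.15,-1,0,0,0,0,0.02,0.35,-1,0,0,0,0.1,0.02,0.5,-1,0,0,0,0.3,0.02,0.53,-1,0,0,0,0.5,0.02,0.53,-1,0,0,0,0.7,0.02,0.53,-1,0,0,0,0.7,0.02,0.53,-1,0,0,0,0.7,0.02,0.53,-1],
  "grip_force": 60
}}

```text
time: 7.67
ee_pos: [0.4573, 0.001, 0.1293]
eef_rot: [1.0, -0.028, -0.002, 0.0]
ft_force: [0.1, 0.7, -1.2]
width: 0.0194
grip_force: 60.0
```

```bash
cat >> h.py <<'E'
y_=np.radians(-3.2); u=np.array([np.cos(y_),np.sin(y_),0]); v=np.array([-u[1],u[0],0])
def st():
    s=telemetry.read_state(); p=s["ee_pos"]; f=s["ft_force"]
    print("t",round(s["time"],2),"along",round(p@u,4),"v",round(p@v,4),"z",round(p[2],4),"F u,v,z",np.round([f@u,f@v,f[2]],1),"w",round(s["width"],4),"yaw",np.round(np.degrees(np.arctan2(*(R.from_quat(s["eef_rot"]).as_matrix()[1::-1,0]))),2))
E
python3 - <<'E'
from h import *
st()
im=camera("scene"); save("pics/s1.png",im,(200,150,330,270),5)
im=camera("wrist"); np.save("w4.npy",im)
E
```

```text
t 7.67 along 0.4565 v 0.0265 z 0.1293 F u,v,z [ 0.1  0.8 -1.2] w 0.0194 yaw -3.2
```

View pics/s1.png

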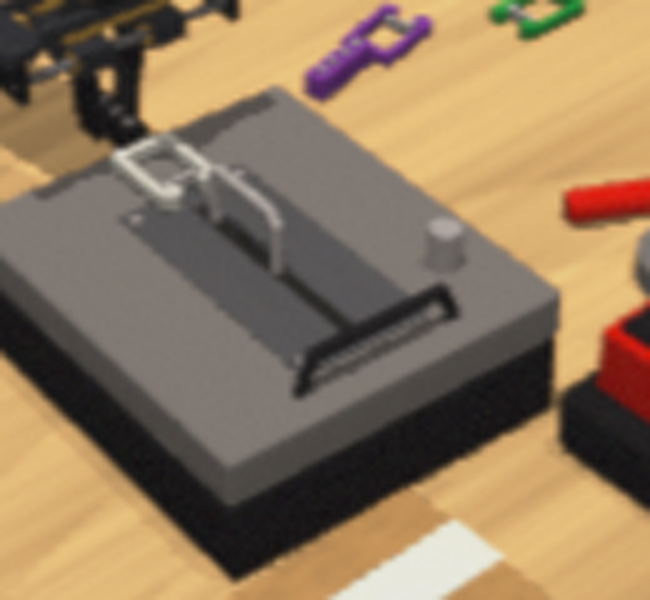

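The crop shows the hook low over the lid at (160,165), with its noses just in front of the loop's front leg at (212,190), in line with the slot. I'll push on slowly.

Call:
{"name": "drive_tool", "arguments": {
  "series": [0,0,0,0.1,0,0,-1,0,0,0,0.2,0,0,-1,0,0,0,0.3,0,0,-1,0,0,0,0.4,0,0,-1,0,0,0,0.5,0,0,-1,0,0,0,0.6,0,0,-1,0,0,0,0.7,0,0,-1,0,0,0,0.8,0,0,-1,0,0,0,0.9,0,0,-1,0,0,0,0.9,0,0,-1]
}}

```text
time: 8.6
ee_pos: [0.4931, -0.0012, 0.129]
eef_rot: [1.0, -0.028, -0.002, 0.0]
ft_force: [-0.3, 0.3, -1.1]
width: 0.0194
grip_force: 60.0
```

```bash
python3 -c "
from h import *
st()"
```

```text
t 8.6 along 0.4924 v 0.0263 z 0.129 F u,v,z [-0.3  0.3 -1.1] w 0.0194 yaw -3.21
```

Call:
{"name": "drive_tool", "arguments": {
  "series": [0,0,0,0.06,0,0,-1,0,0,0,0.12,0,0,-1,0,0,0,0.18,0,0,-1,0,0,0,0.24,0,0,-1,0,0,0,0.3,0,0,-1,0,0,0,0.36,0,0,-1,0,0,0,0.42,0,0,-1,0,0,0,0.48,0,0,-1,0,0,0,0.5,0,0,-1,0,0,0,0.5,0,0,-1]
}}

```text
time: 9.43
ee_pos: [0.5125, -0.0025, 0.1288]
eef_rot: [1.0, -0.028, -0.003, 0.001]
ft_force: [-5.2, -1.3, -0.1]
width: 0.0189
grip_force: 60.0
```

```bash
python3 -c "
from h import *
st()"
```

```text
t 9.43 along 0.5118 v 0.0261 z 0.1288 F u,v,z [-5.2 -1.6 -0.1] w 0.0189 yaw -3.23
```

Call:
{"name": "drive_tool", "arguments": {
  "series": [0,0,0,0.05,0,0,-1,0,0,0,0.1,0,0,-1,0,0,0,0.15,0,0,-1,0,0,0,0.2,0,0,-1,0,0,0,0.25,0,0,-1,0,0,0,0.25,0,0,-1]
}}

```text
time: 9.93
ee_pos: [0.5222, -0.003, 0.1287]
eef_rot: [1.0, -0.028, -0.003, 0.001]
ft_force: [-7.6, -0.4, 1.0]
width: 0.0191
grip_force: 60.0
```

```bash
python3 -c "
from h import *
st()"
```

```text
t 9.93 along 0.5216 v 0.0262 z 0.1287 F u,v,z [-7.6 -0.8  1. ] w 0.0191 yaw -3.22
```

Call:
{"name": "drive_tool", "arguments": {
  "series": [0,0,0,0.05,0,0,-1,0,0,0,0.1,0,0,-1,0,0,0,0.15,0,0,-1,0,0,0,0.2,0,0,-1,0,0,0,0.2,0,0,-1,0,0,0,0.2,0,0,-1]
}}

```text
time: 10.43
ee_pos: [0.5297, -0.0035, 0.1284]
eef_rot: [1.0, -0.028, -0.003, 0.001]
ft_force: [-9.5, -0.5, -0.3]
width: 0.0194
grip_force: 60.0
```

```bash
python3 -c "
from h import *
st()"
```

```text
t 10.43 along 0.529 v 0.0261 z 0.1284 F u,v,z [-9.5 -1.  -0.3] w 0.0194 yaw -3.22
```

Call:
{"name": "drive_tool", "arguments": {
  "series": [0,0,0,0.04,0,0,-1,0,0,0,0.08,0,0,-1,0,0,0,0.12,0,0,-1,0,0,0,0.12,0,0,-1,0,0,0,0.12,0,0,-1]
}}

```text
time: 10.85
ee_pos: [0.5341, -0.0041, 0.1281]
eef_rot: [1.0, -0.028, -0.004, 0.001]
ft_force: [-9.0, -0.9, -0.8]
width: 0.0197
grip_force: 60.0
```

```bash
python3 -c "
from h import *
st()"
```

```text
t 10.85 along 0.5334 v 0.0257 z 0.1281 F u,v,z [-9.  -1.4 -0.8] w 0.0197 yaw -3.25
```

Call:
{"name": "drive_tool", "arguments": {
  "series": [0,0,0,0.04,0,0,-1,0,0,0,0.08,0,0,-1,0,0,0,0.1,0,0,-1,0,0,0,0.1,0,0,-1,0,0,0,0.1,0,0,-1,0,0,0,0.1,0,0,-1]
}}

```text
time: 11.35
ee_pos: [0.5381, -0.005, 0.1279]
eef_rot: [1.0, -0.029, -0.004, 0.001]
ft_force: [-7.9, -2.1, -2.3]
width: 0.0198
grip_force: 60.0
```

```bash
python3 -c "
from h import *
st()"
```

```text
t 11.35 along 0.5375 v 0.025 z 0.1279 F u,v,z [-7.8 -2.5 -2.3] w 0.0198 yaw -3.29
```

Call:
{"name": "drive_tool", "arguments": {
  "series": [0,0,0,0.04,0,0,-1,0,0,0,0.08,0,0,-1,0,0,0,0.12,0,0,-1,0,0,0,0.15,0,0,-1,0,0,0,0.15,0,0,-1,0,0,0,0.15,0,0,-1]
}}

```text
time: 11.85
ee_pos: [0.5454, -0.0043, 0.1289]
eef_rot: [1.0, -0.028, -0.002, 0.001]
ft_force: [-3.1, -2.0, 0.2]
width: 0.0196
grip_force: 60.0
```

```bash
python3 -c "
from h import *
st()"
```

```text
t 11.85 along 0.5448 v 0.0262 z 0.1289 F u,v,z [-3.  -2.2  0.2] w 0.0196 yaw -3.22
```

Run:
```python
from h import *
im=camera("wrist"); save("pics/w5.png",im,(100,0,400,220),2.6)
```

```text
(no output)
```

View pics/w5.png

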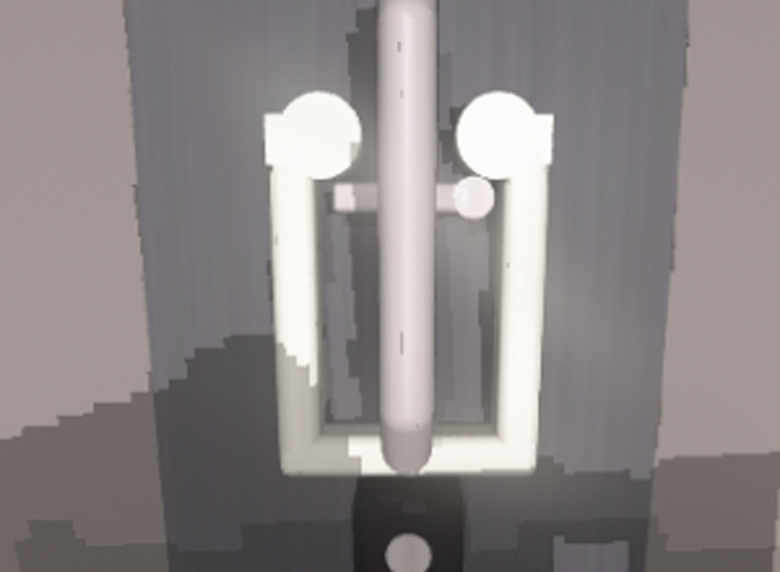

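The gate at (400,197) lies shut across the mouth and the leg sits at the spine inside the hook. Now I'll tug back gently.

Call:
{"name": "drive_tool", "arguments": {
  "series": [0,0,0,-0.1,0,0,-1,0,0,0,-0.22,0,0,-1,0,0,0,-0.35,0,0,-1,0,0,0,-0.48,0,0,-1,0,0,0,-0.61,0,0,-1,0,0,0,-0.74,0,0,-1,0,0,0,-0.87,0,0,-1,0,0,0,-0.98,0,0,-1,0,0,0,-1.05,0,0,-1,0,0,0,-1.05,0,0,-1]
}}

```text
time: 12.73
ee_pos: [0.503, -0.0019, 0.1291]
eef_rot: [1.0, -0.028, -0.002, 0.001]
ft_force: [0.3, 0.2, -1.8]
width: 0.0195
grip_force: 60.0
```

```bash
python3 -c "
from h import *
st()"
```

```text
t 12.73 along 0.5023 v 0.0262 z 0.1291 F u,v,z [ 0.3  0.3 -1.8] w 0.0195 yaw -3.21
```

Call:
{"name": "drive_tool", "arguments": {
  "series": [0,0,0,-0.05,0,0,-1,0,0,0,-0.1,0,0,-1,0,0,0,-0.16,0,0,-1,0,0,0,-0.22,0,0,-1,0,0,0,-0.28,0,0,-1,0,0,0,-0.33,0,0,-1,0,0,0,-0.37,0,0,-1,0,0,0,-0.39,0,0,-1,0,0,0,-0.39,0,0,-1,0,0,0,-0.39,0,0,-1]
}}

```text
time: 13.57
ee_pos: [0.4879, -0.001, 0.1292]
eef_rot: [1.0, -0.028, -0.002, 0.0]
ft_force: [2.4, 0.1, -2.0]
width: 0.0195
grip_force: 60.0
```

Run:
```python
from h import *
st()
im=camera("scene"); save("pics/s2.png",im,(200,150,330,270),5)
```

```text
t 13.57 along 0.4872 v 0.0263 z 0.1292 F u,v,z [ 2.4  0.2 -2. ] w 0.0195 yaw -3.21
```

View pics/s2.png

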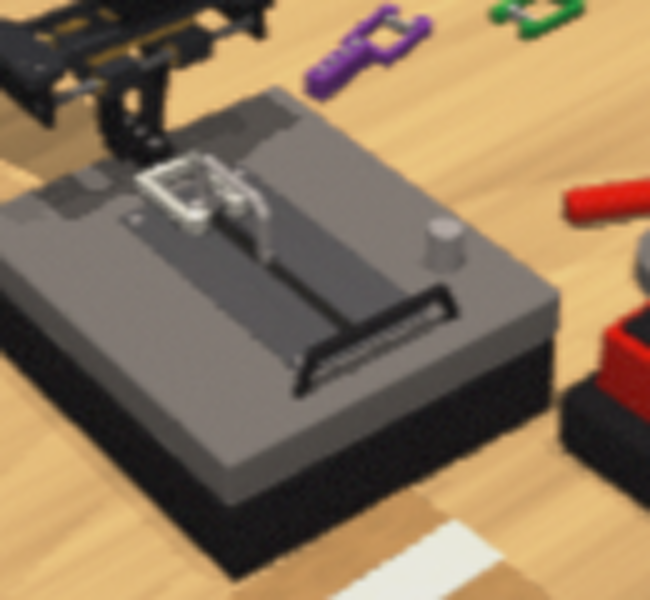

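The loop has moved toward the front: its back leg's foot went from (278,272) to (265,260) in the crop, and the hook holds. I'll check how far it came.

Run:
```python
from h import *
c=get_calibration("scene")
F=[]
for i in range(6):
    im=camera("wrist"); F.append(telemetry.read_state()["ft_force"]@u)
print("F",np.round(F,1))
a=np.array([[200+278/5,150+272/5],[200+265/5,150+260/5]]); q=onplane(c,a,.1); print(q,(q[1]-q[0])@u)
save("pics/w6.png",im,(100,0,400,220),2.6)
```

```text
F [2.5 2.9 3.8 3.7 3.1 3.3]
[[ 0.65223413 -0.01231376  0.1       ]
 [ 0.63737135 -0.01062288  0.1       ]] -0.014933986743436609
```

View pics/w6.png

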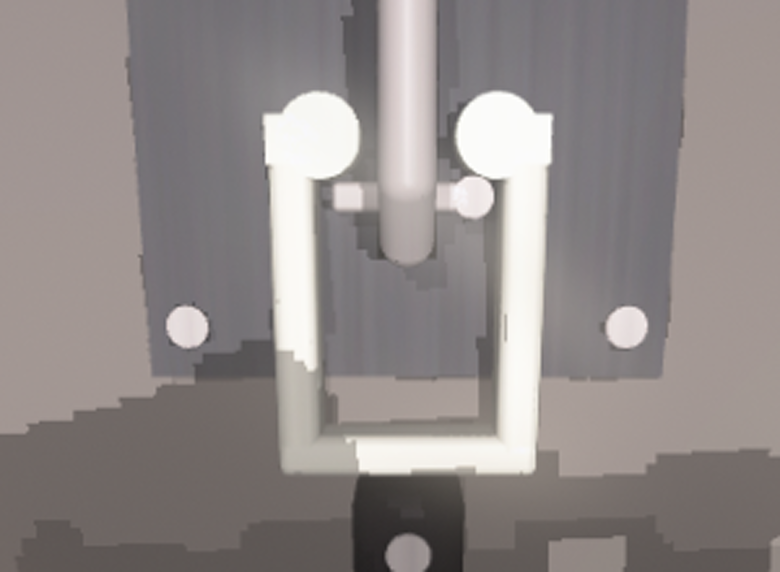

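The leg bears on the shut gate from inside. The loop is drawn about 13-15 mm at roughly 3.3 N, so I'll add a hair more, then ease back and lower.

Call:
{"name": "drive_tool", "arguments": {
  "series": [0,0,0,-0.04,0,0,-1,0,0,0,-0.04,0,0,-1,0,0,0,-0.04,0,0,-1,0,0,0,0.08,0,0,-1,0,0,0,0.22,0,0,-1,0,0,0,0.38,0,0,-1,0,0,0,0.54,0,0,-1,0,0,0,0.7,0,0,-1,0,0,0,0.85,0,0,-1,0,0,0,0.95,0,0,-1]
}}

```text
time: 14.75
ee_pos: [0.5266, -0.0031, 0.1288]
eef_rot: [1.0, -0.028, -0.002, 0.0]
ft_force: [0.3, 0.3, -2.1]
width: 0.0195
grip_force: 60.0
```

Call:
{"name": "drive_tool", "arguments": {
  "series": [0,0,0,0,0,0,-1,0,0,0,0,0,0,-1,0,0,0,0,0,0.02,-1,0,0,0,0,0,0.04,-1,0,0,0,0,0,0.04,-1]
}}

```text
time: 15.17
ee_pos: [0.5255, -0.0032, 0.1272]
eef_rot: [1.0, -0.028, -0.002, 0.001]
ft_force: [0.6, 0.4, -0.8]
width: 0.0196
grip_force: 60.0
```

Run:
```python
from h import *
st()
goto([.5261,0,.1265],-3.2)
s=telemetry.read_state();print(R.from_quat(s["eef_rot"]).as_matrix().round(4)[2])
```

```text
t 15.17 along 0.5249 v 0.0262 z 0.1272 F u,v,z [ 0.6  0.5 -0.8] w 0.0196 yaw -3.21
turn [ 0.014  0.051 -0.002] shift [ 0.01  -0.08   0.017]
[-0.0045  0.0013 -1.    ]
```

Call:
{"name": "drive_tool", "arguments": {
  "series": [0,0,0,0,0,0.01,-1,0,0,0,0,0,0.02,-1,0,0,0,0,0,0.03,-1,0,0,0,0,0,0.03,-1,0,0,0,0,0,0.03,-1]
}}

```text
time: 15.58
ee_pos: [0.5258, -0.0031, 0.1264]
eef_rot: [1.0, -0.028, -0.002, 0.001]
ft_force: [-3.0, -0.7, 4.4]
width: 0.0194
grip_force: 60.0
```

Touching the lid at about 5 N. Releasing now.

Call:
{"name": "drive_tool", "arguments": {
  "series": [0,0,0,0,0,0,0.3,0,0,0,0,0,0,0.3,0,0,0,0,0,0,0.3,0,0,0,0,0,0,0.3,0,0,0,0,0,0,0.3,0,0,0,0,0,0,0.3,0,0,0,0,0,0,0.3,0,0,0,0,0,0,0.3]
}}

```text
time: 16.25
ee_pos: [0.5258, -0.0031, 0.1261]
eef_rot: [1.0, -0.028, -0.002, 0.0]
ft_force: [0.6, -0.2, 0.7]
width: 0.0557
grip_force: 0.0
```

Call:
{"name": "drive_tool", "arguments": {
  "series": [0,0,0,0,0,-0.2,0.3,0,0,0,0,0,-0.6,0.3,0,0,0,0,0,-1.2,0.3,0,0,0,0,0,-2,0.3,0,0,0,-0.5,0,-3,0.3,0,0,0,-1.2,0,-3.5,0.3,0,0,0,-2,0,-3.5,0.3,0,0,0,-2.5,0,-3.5,0.3,0,0,0,-2.5,0,-3.5,0.3,0,0,0,-2.5,0,-3.5,0.3]
}}

```text
time: 17.08
ee_pos: [0.4263, 0.0025, 0.2676]
eef_rot: [1.0, -0.028, -0.001, 0.001]
ft_force: [0.1, -0.5, -0.8]
width: 0.0569
grip_force: 0.0
```

Run:
```python
from h import *
st()
a=cv2.resize(camera("wrist")[:200,120:400],None,fx=1.4,fy=1.4); b=cv2.resize(camera("scene")[150:270,200:330],None,fx=3,fy=3)
C=np.zeros((max(a.shape[0],b.shape[0]),a.shape[1]+b.shape[1],3),np.uint8);C[:a.shape[0],:a.shape[1]]=a;C[:b.shape[0],a.shape[1]:]=b
save("pics/fin.png",C)
```

```text
t 17.08 along 0.4255 v 0.0263 z 0.2676 F u,v,z [ 0.1 -0.5 -0.8] w 0.0569 yaw -3.23
```

View pics/fin.png

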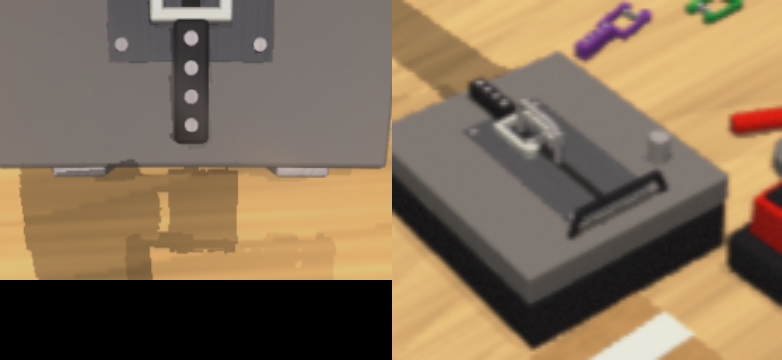

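The holder lies flat on the lid, handle at (190,80) on the left and hook around the loop's leg at (525,130) on the right. The socket is still standing at (657,148) and the gripper is clear. I'm handing in.

```bash
python3 -c "
from bench import r
print(r.close_job())"
```

```text
the job is handed in; nothing more can be done
None
```

The bit holder is clipped on the loop's front leg with the gate shut behind it, was tugged back about 15 mm at 3–4 N (peak push about 10 N), lies released and flat on the lid, and the job is handed in.

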